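# Find the stop hole in the cushioned jig deck with the locating pin

### The arm

A 7-joint arm with a two-finger parallel gripper is mounted at the origin on the work surface. World frame = base frame: x ahead of the robot, y to its left, z up, the work surface at z = 0. Lengths are in m, angles in rad, forces in N, time in s.
With the tool pointing down it reaches from about 0.4 to 0.9 m from the base axis. Payload 5.5 kg.
Tool frame: the origin (TCP) lies on the centre line of the jaws, within the pads' length; the fingertips stand 8 mm ahead of it and the grasp point (between the pads) lies 11 mm behind it; y points along the fingers, x is the direction in which the jaws open and shut, and the axes are right-handed (so a half turn about y gives the same grasp; the last joint's range is limited). The gripper opens to 92 mm and grips with 3 to 60 N. Pads are 19 mm wide; open, the fingers measure 130 mm over their backs; the gripper's body (75 mm by 190 mm) begins 47 mm behind the grasp point.
Start: joints at [1.549, 0.501, -0.427, 1.55, 0.221, 1.138, -0.21], TCP at [0.183, -0.624, 0.235] pointing down, gripper open.
Joint ranges: [-2.88, 2.88], [-0.31, 2.03], [-1.54, 1.56], [0.2, 2.42], [-1.41, 4.55], [0.19, 2.02], [-2.57, 2.57]. Speed limits (rad/s): [2.57, 2.57, 3.14, 3.14, 3.14, 3.14, 3.14].

### API

Orientations are given as a unit quaternion [x, y, z, w].
In Python, from station import arm, snapshot, job gives the robot as it stands. The module is installed in compiled form; this text tells all that it offers.
- The arm moves only by the shell command python3 -m jog 'ROWS' [FORCE]. ROWS is JSON, a list of rows, each a list of 7 numbers: the turn, a rotation vector about the tool's x, y, z in rad, then the shift along the tool's x, y, z in mm, then the finger opening in mm, from 0 to 91.8. In form: [[rx, ry, rz, dx, dy, dz, grip], ...]. A call has 1 to 8 rows; each row is the pose to reach, as a shift and turn from the pose commanded when the call began, along the tool's axes at that moment; what a row does not reach only later rows make up. A row lasts 1/8 s, in which the tool goes at most 62.5 mm and 10.7 degrees, less where a joint would pass 70% of its speed; a pose out of reach is approached as far as the arm can. A call with a gripper value outside its range is refused whole. The fingers move at their own pace and stop on an object; FORCE is the grip in N (left out, the last holds). Time passes only in rows, so rows that repeat a pose let the fingers close. It gives the time, the measured TCP pose, the force and the opening at its end, in the units of the state.
- arm.observe(): the state, without advancing time (a new reading comes with each control period).
- snapshot(name): name is "side" or "top" or "wrist"; returns a dict with "color" (480x640x3 uint8, red, green, blue), "z_map" (480x640 float32, m along the optical axis (not along the pixel's ray), 0 where there is no reading), "K" (3x3 intrinsics, pixels), "k1" (the pictures are not rectified: a ray, as slopes to the right and down, at radius r is drawn at 1 + k1 r^2 times it, then the intrinsics apply), "camera_from_world" (4x4, takes a point from world to camera coordinates). Camera axes: x right, y up, looking along -z (the intrinsics and any distortion apply to the point x, -y, -z); pixel columns grow to the right and rows downward; lengths in m; the calibration is good to about 2 mm. A picture is of the moment at which its call begins.
- job.hand_in(): hands the job in, once; it reports no verdict.
The state is a dict: "t": time; "qpos": joint angles; "qd": joint speeds; "joint_torque": joint torques, N m; "position": TCP position; "eef_rot": TCP orientation; "contact_force": force on the tool from outside, world axes, zero at the start; "moment": the same for the moment, N m; "opening": finger opening in m.
Only numpy, scipy, OpenCV 4.12 (cv2) and the standard library are available. Lean on these libraries where they do the work, as an engineer would, in place of code of your own. Each camera call takes 0.05 s, during which the arm holds its last target. There are 200 camera calls.

### The job

Lift the locating pin out of its wooden stand and set its tip on the black deck of the drilling jig, pressing lightly so that the cushioned deck gives a little but never bottoms on its stops. Slide the tip along the deck until it drops into the one unmarked blind hole, then seat the pin fully home, upright with its collar flat on the deck, and let go. Leave the tin, the glue bottle, the offcut and the hammer where they are.

Things in the scene. Friction and masses are not known exactly. Their poses are not given: they have to be found in the camera images.
- jig: Drilling jig fixed to the bench, 110 mm along its x, 280 mm along its y, origin at the centre of its underside, z up. Two plywood side rails (inner faces at x = -36 and +36 mm, tops at z = 48 mm) and two solid aluminium end blocks (75 to 140 mm out along +y and -y, tops at 50 mm, screw heads to 53 mm) frame an opening in which the flat black plastic deck lies.
- opening (a point): Middle of the jig's 72 x 150 mm opening at the height of the unpressed deck's top, 45 mm above the bench; axes as the jig's. The deck has one unmarked round blind hole, black on black, 13.5 mm across, 29 mm deep. The deck is clamped anew each time: the hole's centre lies anywhere within 30 mm of this point along y and within 3 mm along x. Nothing measures where.
- deck (a joint): How far the deck is pressed straight down on its springs, m: 0 unloaded, stops at 0.009 (0.0085 counts as bottomed). It starts to give at 2 N, then sinks 1 mm for each further 1 N (6 N sinks it 4 mm), and springs back when unloaded. Sideways the deck is rigid.
- pin: Loose pin, 0.1 to 0.16 kg, origin at the tip of its nose, z up along it. Steel shank 12 mm thick, 24 mm long; its nose tapers over 7 mm (radius 1.5 mm at the tip, 3 at 1.2 mm, 4.5 at 3.2 mm, 6 at 7 mm). Steel collar 30 mm across from z = 24 to 30 mm, grey round knob to grip, 22 mm across, from 30 to 80 mm. Fully home, the collar lies on the deck, the tip 24 mm below the deck's top.
- stand: Light wooden block fixed to the bench, 75 x 75 x 35 mm, origin at the centre of its underside, with a 15 mm pocket 28 mm deep in the middle of its top, in which the pin stands loosely, its collar resting on the block's top (pin origin 11 mm above the bench).
- tin: Bystander: closed can 68 mm across, 90 mm tall, origin at the centre of its base. It stands on the other side of the jig from the stand.
- glue: Bystander: white glue bottle 56 mm across, 160 mm tall, origin at the centre of its base.
- offcut: Bystander: pale plywood offcut lying flat, 50 x 160 x 22 mm, origin at the centre of its underside.
- hammer: Bystander: hammer with a steel head and a wooden handle, lying beyond the jig, origin on its underside.
Things that resemble listed ones, but are neither listed nor needed, are in the scene too. There is more than one size of the pin; the one meant has the size given above.

How it is judged:
On the way, in this order (a step that is already met when the one before it is completed fails the run):
1. the pin is lifted clear of its stand (z of pin in the frame of stand above 0.05 m), for 0.1 s.
2. the pin's tip rests on the deck inside the opening, pressing it down a little (value of joint deck above 0.0005 m and z of pin in the frame of jig between 0.034 and 0.047 m and x of pin in the frame of jig between -0.036 and 0.036 m and y of pin in the frame of jig between -0.075 and 0.075 m), for 0.2 s.
At the end, for the whole second after the job is handed in: The pin stands in the deck's hole with its collar down on the deck to within 2.5 mm (its tip 15 to 23.5 mm above the bench, within 10 mm of the jig's long centre line and within 40 mm of its middle), tilted less than 0.08 rad, at rest and released, the deck sprung back up to within 2 mm (z of pin in the frame of jig between 0.015 and 0.0235 m and x of pin in the frame of jig between -0.01 and 0.01 m and y of pin in the frame of jig between -0.04 and 0.04 m and angle between pin's own z axis and vertical below 0.08 rad and linear speed of pin below 0.02 m/s and value of joint deck below 0.002 m); the robot touches nothing.
It fails at once if the deck is pressed down onto its stops (8.5 mm or more) (value of joint deck above 0.0085 m).
It fails at once if a bystander (tin, glue bottle, offcut, hammer) is moved more than 30 mm (distance of any of tin, glue, offcut, hammer from where it was at the start of the episode above 0.03 m).
It also fails if it takes over 64 s, if anything falls off the work surface, if the arm or the gripper's body presses on something with over 40 N, if the wrist force passes 120 N, or if a joint passes its speed limit or range.

## Working session

There is one attempt and no reset: what is moved stays moved. The work goes in short steps, Python scripts to look and compute and a shell command to move; the robot and the scene stay as the last step left them, time stands still between calls to the robot, and variables do not carry over. Pictures are saved under pics/ and viewed, about 8 in all and at most 12, crops included, and the job is handed in when it is done.

```bash
mkdir -p pics; ls
cat > h.py <<'E'
import numpy as np, cv2
from station import arm, snapshot, job
from scipy.spatial.transform import Rotation as R
def save(s,n): cv2.imwrite('pics/'+n,s["color"][:,:,::-1])
def ray(s,u,v):
    K=s["K"];xd=(u-K[0,2])/K[0,0];yd=(v-K[1,2])/K[1,1];x,y=xd,yd
    for _ in range(20):
        f=1+s["k1"]*(x*x+y*y);x,y=xd/f,yd/f
    T=np.linalg.inv(s["camera_from_world"])
    return T[:3,3],T[:3,:3]@np.array([x,-y,-1.])
def onz(s,u,v,z):
    o,d=ray(s,u,v);return o+d*(z-o[2])/d[2]
def depth(s,u,v):
    o,d=ray(s,u,v);return o+d*s["z_map"][int(v),int(u)]
def px(s,p):
    c=s["camera_from_world"]@np.append(p,1);x,y=c[0]/-c[2],-c[1]/-c[2]
    f=1+s["k1"]*(x*x+y*y);K=s["K"];return K[0,0]*x*f+K[0,2],K[1,1]*y*f+K[1,2]
E
python3 - <<'E'
from h import *
for n in("top","side"):
    s=snapshot(n);save(s,n+'0.png');np.save(n+'0.npy',s,allow_pickle=True)
    print(n,s["K"].tolist(),s["k1"],np.linalg.inv(s["camera_from_world"]).round(3).tolist())
print(arm.observe())
E
```

```text
pics
top [[433.12040532769515, 0.0, 327.78947224330506], [0.0, 433.12040532769515, 242.84859321082976], [0.0, 0.0, 1.0]] -0.10195895066178026 [[-0.011, 0.996, -0.087, 0.541], [-1.0, -0.012, -0.007, 0.018], [-0.008, 0.087, 0.996, 1.058], [0.0, 0.0, 0.0, 1.0]]
side [[620.9801723886451, 0.0, 327.4675446747989], [0.0, 620.9801723886451, 232.09467483916885], [0.0, 0.0, 1.0]] -0.0315198338257781 [[-0.873, 0.333, -0.357, 0.203], [-0.488, -0.584, 0.648, 0.833], [0.008, 0.74, 0.673, 0.855], [0.0, 0.0, 0.0, 1.0]]
{'t': 0.1, 'qpos': array([ 1.54922406,  0.50173496, -0.4267795 ,  1.55134397,  0.22075984,
        1.13830235, -0.21030417]), 'qd': array([ 1.81068621e-03, -2.27585530e-03, -3.69819721e-05, -2.57674016e-03,
        1.72155336e-03, -1.00955803e-03,  3.55931533e-04]), 'joint_torque': array([-1.06858369e-02, -5.67878330e+01, -5.83847970e+00, -2.79921269e+01,
       -6.90748519e-02,  2.40849081e-02,  3.85236930e-06]), 'position': array([ 0.18239321, -0.62323957,  0.23379219]), 'eef_rot': array([-0.56550074,  0.42446398, -0.42350902,  0.56628557]), 'contact_force': array([ 0.05324596, -0.7642689 , -0.80172737]), 'moment': array([ 0.02767898, -0.02635598,  0.02914962]), 'opening': 0.09167761901247948}
```

View pics/top0.png

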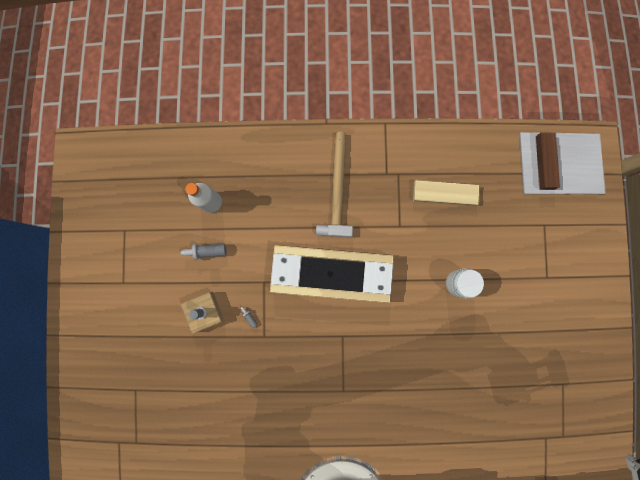

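View pics/side0.png

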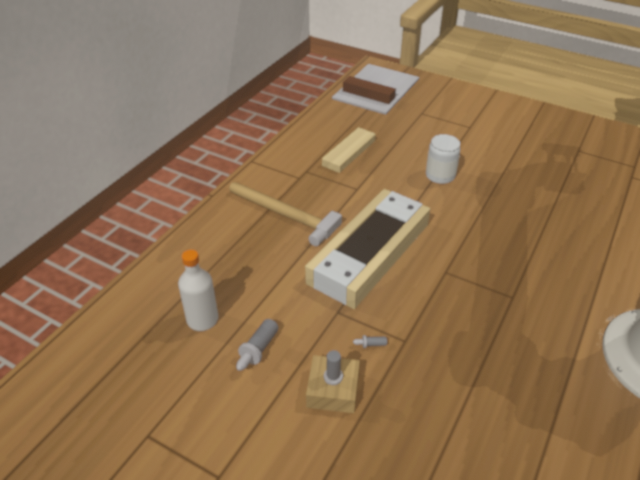

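Candidates for the pin: in the stand at top (198,313) / side (333,365); a larger one lying at top (205,251); a smaller one lying at top (249,317). I choose the one standing in the block and check it in a close crop, together with a contrast-stretched view of the deck.

Run:
```python
from h import *
t=np.load('top0.npy',allow_pickle=True).item();s=np.load('side0.npy',allow_pickle=True).item()
a=cv2.resize(s["color"][330:420,290:400],None,fx=4,fy=4,interpolation=2)
b=cv2.resize(t["color"][240:310,262:402],None,fx=4,fy=4,interpolation=2)
b2=np.clip(b.astype(int)*6,0,255).astype(np.uint8)
c=np.zeros((600,800,3),np.uint8);c[:280,:560]=b2[:280,:560]
c[280:560,:110*3]=cv2.resize(t["color"][285:340,175:265-24],(330,280));c[240:600,345:785]=a
cv2.imwrite('pics/crop.png',c[:,:,::-1])
# deck (dark)
g=t["color"].max(2);m=((g<45)).astype(np.uint8);m[:, :260]=0;m[:,410:]=0;m[:240]=0;m[310:]=0
m=cv2.morphologyEx(m,cv2.MORPH_OPEN,np.ones((5,5)))
r=cv2.findContours(m,0,1)[0];r=max(r,key=cv2.contourArea);q=cv2.boxPoints(cv2.minAreaRect(r))
P=np.array([onz(t,*p,.045) for p in q]);print('deck px',q.tolist());print(P.round(4),P.mean(0),np.linalg.norm(np.diff(P,axis=0),axis=1))
M=cv2.moments(r);print('centroid',onz(t,M['m10']/M['m00'],M['m01']/M['m00'],.045))
for n,c,u0,v0 in(('top',t,175,285),('side',s,300,340)):
    print(n,depth(c,*((198,313) if n=='top' else (333,356))), onz(c,*((198,313) if n=='top' else (333,356)),.091))
print(g[262:286:2,318:344:2])
print('hammerhead',depth(t,335,230),'glue',depth(t,195,189),'tin',depth(t,468,283))
o=arm.observe();print(R.from_quat(o['eef_rot']).as_matrix().round(3))
```

```text
deck px [[299.015380859375, 285.4870300292969], [301.436767578125, 257.2374572753906], [363.977294921875, 262.5980529785156], [361.555908203125, 290.8476257324219]]
[[ 0.5302  0.0934  0.045 ]
 [ 0.5962  0.0873  0.045 ]
 [ 0.5819 -0.059   0.045 ]
 [ 0.5161 -0.0522  0.045 ]] [0.5560854 0.0173867 0.045    ] [0.06622934 0.14702038 0.06610735]
centroid [0.55748487 0.0199888  0.045     ]
top [0.47036661 0.31953481 0.08531721] [0.47077643 0.31777211 0.091     ]
side [0.46548675 0.33361212 0.090998  ] [0.46548607 0.33361342 0.091     ]
[[40 42 43 41 38 43 43 42 43 41 38 41 41]
 [41 43 41 40 41 41 42 43 39 41 43 42 40]
 [44 43 40 41 40 43 41 42 41 41 41 40 42]
 [42 42 42 41 41 43 42 41 41 42 42 43 44]
 [40 42 44 42 41 42 43 41 38 40 45 39 41]
 [39 42 41 44 42 32 29 34 43 43 44 43 41]
 [43 42 40 45 44 29 28 30 41 43 44 45 42]
 [40 45 42 45 41 36 27 39 42 42 43 43 43]
 [41 42 41 43 42 40 41 41 42 41 43 44 44]
 [44 40 40 41 42 41 39 39 43 40 40 40 40]
 [43 41 41 42 44 40 44 40 43 39 41 43 41]
 [42 41 42 41 42 40 43 43 44 44 43 44 41]]
hammerhead [0.66178701 0.00764584 0.02503238] glue [0.73736895 0.30559121 0.16307895] tin [ 0.53098865 -0.28929204  0.08966094]
[[ 0.281 -0.     0.96 ]
 [-0.96   0.002  0.281]
 [-0.002 -1.     0.   ]]
```

View pics/crop.png

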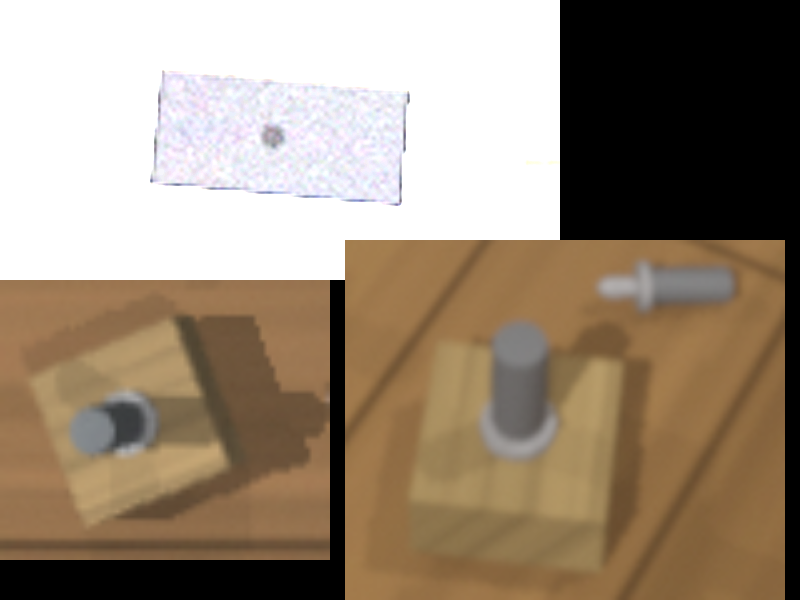

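The crop confirms the knob, collar and 50:30 proportions of the pin in the stand, with the smaller lying pin beside it (side (370,341)). The deck crop shows a faint dark round spot at top px about (330,274), about 13 mm across. It is probably the hole.

```bash
cat >> h.py <<'E'
def togo(p,jaw=None):
    o=arm.observe();M=R.from_quat(o['eef_rot']).as_matrix()
    v=M.T@(np.array(p)-o['position'])*1000
    print('at',o['position'].round(4),'q7',o['qpos'][6].round(2),'shift',v.round(1),'len',np.linalg.norm(v).round(0))
    if jaw is not None:
        G=np.array([[np.cos(jaw),0,np.sin(jaw)],[np.sin(jaw),0,-np.cos(jaw)],[0,-1,0]])
        # columns x=jaw dir, y=down, z=x cross y
        X=G[:,0];Y=np.array([0,0,-1.]);G=np.stack([X,Y,np.cross(X,Y)],1)
        print('turn',R.from_matrix(M.T@G).as_rotvec().round(4))
E
python3 - <<'E'
from h import *
t=np.load('top0.npy',allow_pickle=True).item();s=np.load('side0.npy',allow_pickle=True).item()
print('knob',onz(t,193.8,314.3,.091),onz(s,333.75,356.25,.091))
print('collar',onz(t,200.6,313,.041),onz(s,333.25,376.25,.041))
g=t["color"].max(2).astype(float)[264:284,320:341];w=np.clip(39-g,0,None);w[w<3]=0
v,u=np.mgrid[264:284,320:341];print('hole px',(u*w).sum()/w.sum(),(v*w).sum()/w.sum(),(w>0).sum(),onz(t,(u*w).sum()/w.sum(),(v*w).sum()/w.sum(),.045))
# side: deck
g=s["color"].max(2);m=(g<60).astype(np.uint8);m[:,:335]=0;m[:,415:]=0;m[:200]=0;m[275:]=0
m=cv2.morphologyEx(m,cv2.MORPH_OPEN,np.ones((7,7)));r=max(cv2.findContours(m,0,1)[0],key=cv2.contourArea)
M=cv2.moments(r);print('deck side',onz(s,M['m10']/M['m00'],M['m01']/M['m00'],.045))
togo([.45,-.40,.26]);togo([.55,-.1,.26]);togo([.467,.325,.25],1.474)
E
```

```text
knob [0.46787442 0.32739618 0.091     ] [0.46428526 0.33346007 0.091     ]
collar [0.4671671  0.32701669 0.041     ] [0.46378362 0.33446702 0.041     ]
hole px 329.7288888888889 273.6488888888889 28 [0.5570145  0.02144844 0.045     ]Traceback (most recent call last):
  File "<stdin>", line 9, in <module>
ValueError: max() iterable argument is empty
```

```bash
python3 -m jog '[[0,-0.18,0,-23,-5,53,91],[0,-0.36,0,-46,-10,107,91],[0,-0.54,0,-70,-15,160,91],[0,-0.72,0,-93,-20,214,91],[0,-0.9,0,-116,-25,267,91],[0,-1.08,0,-139,-26,320,91],[0,-1.26,0,-190,-26,345,91],[0,-1.4,0,-240,-26,375,91]]' 20
python3 - <<'E'
from h import *
print(arm.observe()['qpos'].round(2))
togo([.55,-.1,.26]);togo([.475,.29,.25],1.474)
E
```

```text
t: 1.1
position: [0.4752, -0.2862, 0.2602]
eef_rot: [-0.706, -0.042, 0.042, 0.706]
contact_force: [0.1, -0.5, 0.4]
opening: 0.0906
[ 1.18  0.4  -0.87  1.75  0.33  1.15  0.33]
at [ 0.4752 -0.2862  0.2602] q7 0.33 shift [ 96.4   0.3 176. ] len 201.0
at [ 0.4752 -0.2862  0.2602] q7 0.33 shift [ 68.2  10.6 572.2] len 576.0
turn [-1.0000e-03 -1.3549e+00  1.0000e-04]
```

```bash
python3 -m jog '[[0,-0.17,0,30,0,55,91],[0,-0.34,0,60,0,110,91],[0,-0.51,0,90,0,165,91],[0,-0.68,0,94,0,225,91],[0,-0.85,0,96,0,286,91],[0,-1.02,0,94,0,347,91],[0,-1.19,0,90,0,408,91],[0,-1.35,0,85,0,468,91]]'
python3 - <<'E'
from h import *
print(arm.observe()['qpos'].round(2))
togo([.475,.29,.25],1.474)
s=snapshot('wrist');save(s,'w1.png');print(s["K"][0,0],np.linalg.inv(s["camera_from_world"]).round(3).tolist())
E
```

```text
t: 2.1
position: [0.5057, 0.1879, 0.2605]
eef_rot: [0.525, 0.474, -0.474, -0.525]
contact_force: [0.5, 0.0, 0.4]
opening: 0.0912
[ 0.52  0.52 -1.23  1.79  0.52  1.22  0.61]
at [0.5057 0.1879 0.2605] q7 0.61 shift [98.4 10.5 41. ] len 107.0
turn [-0.0001 -0.0052 -0.0003]
393.8913342892924 [[0.103, -0.963, -0.249, 0.437], [0.995, 0.099, 0.025, 0.195], [0.0, -0.25, 0.968, 0.41], [0.0, 0.0, 0.0, 1.0]]
```

```bash
python3 -m jog '[[0,-0.005,0,55,20,24,91],[0,-0.005,0,108,40,47,91],[0,-0.005,0,108,40,47,91],[0,-0.005,0,108,40,47,91]]'
python3 - <<'E'
from h import *
togo([.466,.33,.25],1.474)
s=snapshot('wrist');save(s,'w2.png');np.save('w2.npy',s,allow_pickle=True)
print(px(s,[.466,.33,.091]),px(s,[.466,.33,.041]))
E
```

```text
t: 2.65
position: [0.471, 0.2986, 0.2204]
eef_rot: [0.525, 0.474, -0.474, -0.524]
contact_force: [0.1, -0.1, 0.1]
opening: 0.0911
at [0.471  0.2986 0.2204] q7 0.37 shift [ 30.7 -29.7   8.2] len 43.0
turn [-0.0003 -0.0043 -0.0011]
(np.float64(361.05733166558554), np.float64(226.07599123627153)) (np.float64(354.86321852068056), np.float64(213.5614222706456))
```

View pics/w2.png

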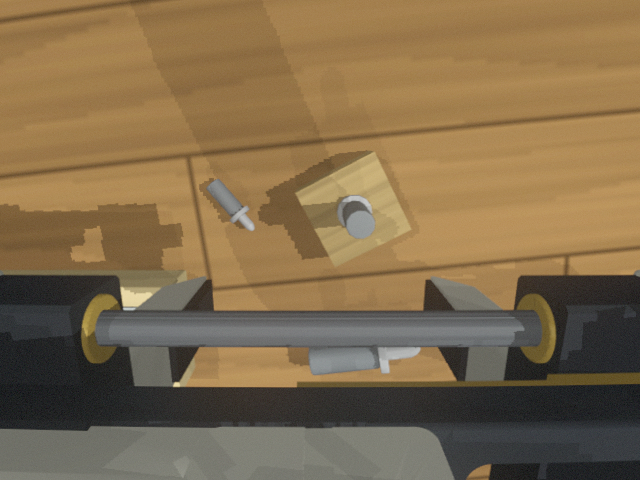

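The wrist view shows the pin upright in the stand, with the knob top at (359,221) and the collar centre at (354,211). The smaller pin lies at (232,205) and the larger one at (360,358).

Run:
```python
from h import *
s=np.load('w2.npy',allow_pickle=True).item()
print(onz(s,359,221,.091),onz(s,354.5,211,.041),depth(s,359,221))
# stand: wood top quad depth mask
z=s["z_map"];v,u=np.mgrid[150:270,290:415]
P=np.array([depth(s,a,b) for a,b in zip(u.ravel(),v.ravel())]);m=abs(P[:,2]-.036)<.006
print(m.sum(),P[m].mean(0),np.median(P[m][:,2]))
c=cv2.minAreaRect(P[m][:,:2].astype(np.float32)*1000);print(c)
togo([.465,.329,.060],1.474)
```

```text
[0.46210547 0.32879991 0.091     ] [0.46377394 0.32986733 0.041     ] [0.46201148 0.32876287 0.0914406 ]
6470 [0.46250734 0.32900029 0.03524394] 0.03504562623772528
((464.99896240234375, 329.52679443359375), (75.81834411621094, 74.42703247070312), 21.744844436645508)
at [0.4719 0.2976 0.2205] q7 0.37 shift [ 30.7 160.5  10.1] len 164.0
turn [ 0.0002 -0.0066 -0.001 ]
```

```bash
python3 -m jog '[[0,-0.006,0,29.5,40,10.5,91],[0,-0.006,0,29.5,80,10.5,91],[0,-0.006,0,29.5,120,10.5,91],[0,-0.006,0,29.5,150,10.5,91],[0,-0.006,0,29.5,160,10.5,91],[0,-0.006,0,29.5,160,10.5,91],[0,-0.006,0,29.5,160,10.5,15],[0,-0.006,0,29.5,160,10.5,15]]' 40; python3 -m jog '[[0,0,0,0,0,0,15],[0,0,0,0,0,0,15],[0,0,0,0,0,0,15],[0,0,0,0,0,0,15],[0,0,0,0,0,0,15]]' 40
```

```text
t: 3.7
position: [0.4645, 0.3297, 0.062]
eef_rot: [0.524, 0.476, -0.475, -0.523]
contact_force: [-0.2, -0.5, -0.1]
opening: 0.0754
t: 4.32
position: [0.4636, 0.3293, 0.0607]
eef_rot: [-0.523, -0.475, 0.476, 0.523]
contact_force: [-0.0, -0.6, -0.1]
opening: 0.0256
```

```bash
python3 -m jog '[[0,0,0,0,0,0,15],[0,0,0,0,0,0,15],[0,0,0,0,0,0,15],[0,0,0,0,0,0,15]]' 40; python3 -m jog '[[0,0,0,0,-20,0,15],[0,0,0,0,-45,0,15],[0,0,0,0,-80,0,15],[0,0,0,0,-110,0,15],[0,0,0,0,-110,0,15],[0,0,0,0,-110,0,15]]' 40;python3 - <<'E'
from h import *
togo([.5578,.0195,.17],1.474)
s=snapshot('side');save(s,'s2.png');z=s["color"][180:420,250:450];cv2.imwrite('pics/s2c.png',cv2.resize(z,None,fx=3,fy=2.5,interpolation=2)[:,:,::-1]);np.save('s2.npy',s,allow_pickle=True)
E
```

```text
t: 4.82
position: [0.4636, 0.3293, 0.0607]
eef_rot: [0.523, 0.475, -0.476, -0.523]
contact_force: [-0.4, -0.8, -0.6]
opening: 0.0211
t: 5.58
position: [0.4637, 0.3288, 0.1712]
eef_rot: [0.524, 0.475, -0.475, -0.523]
contact_force: [-0.2, -0.4, -1.3]
opening: 0.0214
at [0.4637 0.3288 0.1712] q7 0.28 shift [-298.8    1.5 -123.3] len 323.0
turn [ 0.0009  0.0007 -0.0006]
```

View pics/s2.png

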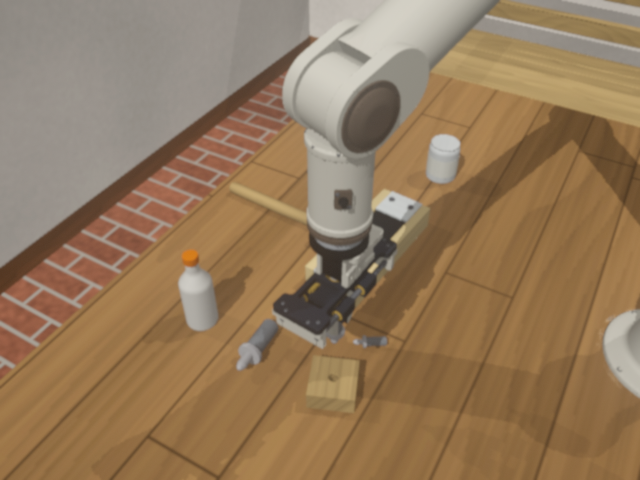

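The pin is lifted and the stand is empty at side (333,385). Next I move over the jig and look from close by.

```bash
python3 -m jog '[[0,0,0,-50,-10,-15,15],[0,0,0,-100,-20,-30,15],[0,0,0,-150,-29,-45,15],[0,0,0,-200,-29,-60,15],[0,0,0,-250,-29,-75,15],[0,0,0,-302,-29,-91,15],[0,0,0,-302,-29,-91,15],[0,0,0,-302,-29,-91,15]]' 40;python3 - <<'E'
from h import *
togo([.5578,.0195,.17],1.474)
s=snapshot('wrist');save(s,'w3.png');np.save('w3.npy',s,allow_pickle=True)
c=s["color"].copy();c=np.clip(c.astype(int)*3,0,255).astype(np.uint8);cv2.imwrite('pics/w3b.png',c[:,:,::-1])
E
```

```text
t: 6.62
position: [0.5246, 0.0203, 0.1991]
eef_rot: [-0.523, -0.475, 0.476, 0.524]
contact_force: [0.6, 0.3, -1.1]
opening: 0.0215
at [0.5246 0.0203 0.1991] q7 0.87 shift [  2.3  29.  -33.2] len 44.0
turn [-0.0016  0.0006  0.0009]
```

View pics/w3b.png

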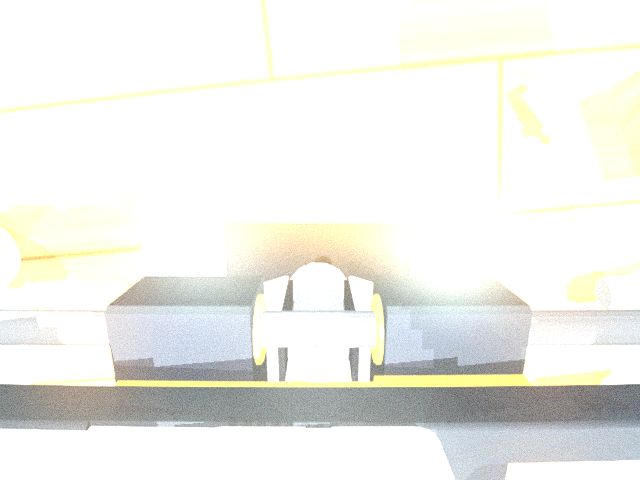

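The stretched wrist view has image "down" along world +x. The deck edge is at row 222, and the top of a dark spot shows at (323,261) behind the knob. I back off in +x to uncover it.

```bash
python3 -m jog '[[0,0,0,4,-10,-38,15],[0,0,0,7,-20,-75,15],[0,0,0,7,-20,-75,15],[0,0,0,7,-20,-75,15]]' 40;python3 - <<'E'
from h import *
togo([.5578,.0195,.17],1.474)
s=snapshot('wrist');np.save('w4.npy',s,allow_pickle=True)
c=np.clip(s["color"].astype(int)*2,0,255).astype(np.uint8);cv2.imwrite('pics/w4b.png',c[:,:,::-1])
print([px(s,p) for p in ([.557,.0215,.045],[.5575,.0195,.045])])
E
```

```text
t: 7.18
position: [0.5994, 0.0219, 0.2193]
eef_rot: [-0.522, -0.476, 0.477, 0.523]
contact_force: [-0.5, 0.0, -1.4]
opening: 0.0213
at [0.5994 0.0219 0.2193] q7 0.9 shift [-6.3 49.4 41.2] len 65.0
turn [-0.0015  0.0044  0.0004]
[(np.float64(312.92709294636956), np.float64(173.75592093716108)), (np.float64(310.54441638563617), np.float64(174.60290564950003))]
```

View pics/w4b.png

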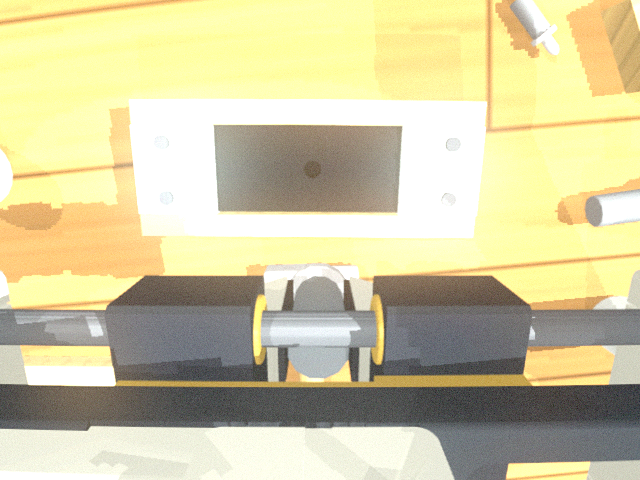

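The hole shows clearly at (313,169) in the deck, whose corners run from (216,125) to (402,212).

Run:
```python
from h import *
s=np.load('w4.npy',allow_pickle=True).item();g=s["color"].astype(float).max(2)
v,u=np.mgrid[158:182,300:326];G=g[158:182,300:326];w=np.clip(np.median(G)-6-G,0,None);
uh,vh=(u*w).sum()/w.sum(),(v*w).sum()/w.sum();h=onz(s,uh,vh,.045);print('hole',uh,vh,h,(w>0).sum())
m=(g<75).astype(np.uint8);m[250:]=0;m[:110]=0;m[:,:200]=0;m[:,420:]=0;m=cv2.morphologyEx(m,cv2.MORPH_OPEN,np.ones((5,5)))
r=max(cv2.findContours(m,0,1)[0],key=cv2.contourArea);q=cv2.boxPoints(cv2.minAreaRect(r));P=np.array([onz(s,*p,.045) for p in q]);print(q.tolist(),P.round(4),P.mean(0),np.linalg.norm(np.diff(P,axis=0),axis=1))
print('z deck',depth(s,250,160),depth(s,370,180),'rail',depth(s,313,113),depth(s,313,226))
print('knobtop',depth(s,318,275), depth(s,318,290))
```

```text
hole 311.69322709163345 170.23904382470118 [0.55408579 0.02077311 0.045     ] 81
[[254.319091796875, 201.89495849609375], [258.01556396484375, 142.7509765625], [354.57586669921875, 148.7860107421875], [350.87939453125, 207.92999267578125]] [[ 0.5754 -0.0291  0.045 ]
 [ 0.5284 -0.0199  0.045 ]
 [ 0.5403  0.0567  0.045 ]
 [ 0.588   0.0502  0.045 ]] [0.55802201 0.01448074 0.045     ] [0.0479625  0.07756239 0.0480958 ]
z deck [ 0.54126816 -0.02830795  0.04394254] [0.5664478  0.06763328 0.04414087] rail [0.50996945 0.02612118 0.04743759] [0.59964776 0.01748187 0.04823403]
knobtop [0.59076243 0.02240176 0.19798822] [0.59023904 0.02243797 0.2180337 ]
```

```bash
python3 -m jog '[[0,0.004,0,-11,30,23,15],[0,0.004,0,-22,70,45,15],[0,0.004,0,-22,100,45,15],[0,0.004,0,-22,104,45,15],[0,0.004,0,-22,104,45,15]]' 40
python3 - <<'E'
from h import *
s=np.load('w4.npy',allow_pickle=True).item();print('hole',onz(s,313,169,.045))
print('deck mid',np.mean([onz(s,*p,.045) for p in((216,125),(402,126),(399,212),(218,213))],0))
o=arm.observe();print(o['position'],o['contact_force'])
s=snapshot('side');print('side px hole',px(s,[.554,.0215,.045]),'tip',px(s,o['position']-[0,0,.0497]))
c=s["color"][180:300,310:430];cv2.imwrite('pics/s3.png',cv2.resize(np.clip(c.astype(int)*2,0,255).astype(np.uint8),None,fx=5,fy=5,interpolation=2)[:,:,::-1])
E
```

```text
t: 7.85
position: [0.5539, 0.0028, 0.1165]
eef_rot: [0.524, 0.475, -0.474, -0.524]
contact_force: [0.2, -0.2, -0.8]
opening: 0.0214
hole [0.55319377 0.02192678 0.045     ]
deck mid [0.55364138 0.01837677 0.045     ]
[0.55390446 0.00283834 0.11646747] [ 0.15370139 -0.15961221 -0.752638  ]
side px hole (np.float64(370.56177128188097), np.float64(236.33082310726337)) tip (np.float64(375.52178108896493), np.float64(222.3059194664139))
```

View pics/s3.png

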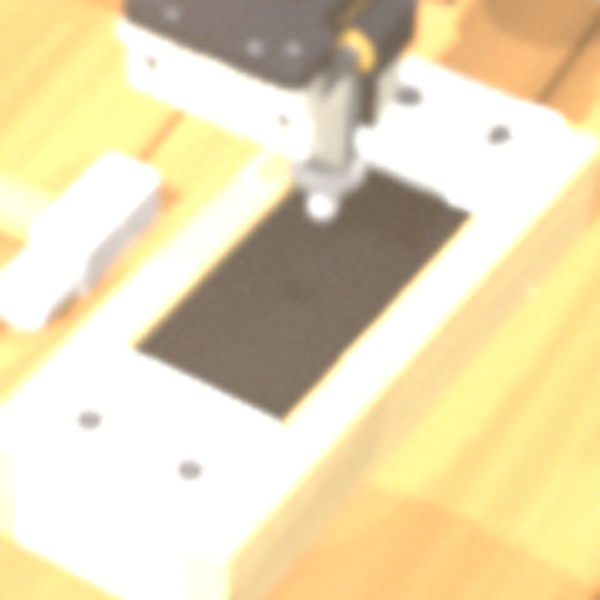

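The side crop shows the pin upright, its tip at px (374,222.5) against a predicted (375.5,222.3), and the hole at about (370,237) against a predicted (370.6,236.3). The views agree, so I land the tip about 18 mm short of the hole.

```bash
python3 -m jog '[[0,0,0,0,12,0,15],[0,0,0,0,18,0,15],[0,0,0,0,20,0,15],[0,0,0,0,22,0,15],[0,0,0,0,22,0,15]]' 40; python3 -m jog '[[0,0,0,0,1,0,15],[0,0,0,0,2,0,15],[0,0,0,0,2,0,15],[0,0,0,0,2,0,15],[0,0,0,0,2,0,15]]' 40
```

```text
t: 8.52
position: [0.5538, 0.0023, 0.0939]
eef_rot: [0.524, 0.474, -0.474, -0.524]
contact_force: [-0.9, 0.1, 1.2]
opening: 0.0212
t: 9.15
position: [0.5539, 0.0023, 0.0919]
eef_rot: [0.524, 0.475, -0.474, -0.524]
contact_force: [-1.2, -0.5, 3.6]
opening: 0.0212
```

```bash
python3 -m jog '[[0,0,0,2,0,0.2,15],[0,0,0,4,0,0.5,15],[0,0,0,6,0,0.7,15],[0,0,0,8,0,1,15],[0,0,0,10,0,1.2,15]]' 40; python3 -m jog '[[0,0,0,1.5,0,0.2,15],[0,0,0,3,0,0.3,15],[0,0,0,4,0,0.4,15]]' 40;  python3 -m jog '[[0,0,0,1,0,0.1,15],[0,0,0,2,0,0.2,15]]' 40; python3 -m jog '[[0,0,0,1,0,0.1,15],[0,0,0,2,0,0.2,15]]' 40
```

```text
t: 9.78
position: [0.5537, 0.0124, 0.0918]
eef_rot: [0.524, 0.474, -0.474, -0.524]
contact_force: [-0.4, -2.7, 4.2]
opening: 0.021
t: 10.15
position: [0.5534, 0.0173, 0.0917]
eef_rot: [-0.524, -0.475, 0.474, 0.525]
contact_force: [-0.4, 0.9, 2.6]
opening: 0.0213
t: 10.4
position: [0.5531, 0.0188, 0.0914]
eef_rot: [-0.524, -0.475, 0.475, 0.525]
contact_force: [0.2, -0.5, -0.8]
opening: 0.0213
t: 10.65
position: [0.5534, 0.0202, 0.0915]
eef_rot: [-0.524, -0.474, 0.475, 0.524]
contact_force: [0.5, 0.5, -0.6]
opening: 0.0212
```

```bash
python3 -m jog '[[0,0,0,1,0,0.1,15],[0,0,0,1.7,0,0.2,15],[0,0,0,1.7,1,0.2,15],[0,0,0,1.7,2,0.2,15]]' 40;python3 -m jog '[[0,0,0,0,1,0,15],[0,0,0,0,2,0,15],[0,0,0,0,2,0,15]]' 40
```

```text
t: 11.15
position: [0.5536, 0.022, 0.0897]
eef_rot: [0.524, 0.474, -0.474, -0.524]
contact_force: [-0.1, 0.8, -1.4]
opening: 0.0212
t: 11.52
position: [0.5534, 0.0219, 0.0876]
eef_rot: [-0.524, -0.474, 0.475, 0.524]
contact_force: [-0.2, -0.0, -0.5]
opening: 0.0215
```

```bash
python3 -m jog '[[0,0,0,0,2,0,15],[0,0,0,0,4,0,15],[0,0,0,0,6,0,15],[0,0,0,0,6,0,15]]' 40;python3 -m jog '[[0,0,0,0,2,0,15],[0,0,0,0,4,0,15],[0,0,0,0,6,0,15],[0,0,0,0,6,0,15]]' 40
```

```text
t: 12.02
position: [0.5529, 0.0219, 0.0814]
eef_rot: [-0.524, -0.474, 0.475, 0.524]
contact_force: [-2.6, -0.5, 0.8]
opening: 0.0216
t: 12.52
position: [0.553, 0.0218, 0.0751]
eef_rot: [-0.524, -0.474, 0.475, 0.525]
contact_force: [-3.8, -0.6, -2.6]
opening: 0.0215
```

```bash
python3 -m jog '[[0,0,0,0,0,0.5,15],[0,0,0,0,0,0.7,15],[0,0,0,0,1,0.7,15],[0,0,0,0,2,0.7,15],[0,0,0,0,2,0.7,15]]' 40;python3 -m jog '[[0,0,0,0,1,0,15],[0,0,0,0,2,0,15],[0,0,0,0,2,0,15]]' 40;python3 -m jog '[[0,0,0,0,0.5,0,15],[0,0,0,0,1,0,15],[0,0,0,0,1,0,15]]' 40
```

```text
t: 13.15
position: [0.5529, 0.022, 0.0737]
eef_rot: [0.524, 0.474, -0.474, -0.524]
contact_force: [-3.0, -2.2, -0.5]
opening: 0.0212
t: 13.52
position: [0.5528, 0.0221, 0.0716]
eef_rot: [0.524, 0.474, -0.474, -0.524]
contact_force: [-3.6, -2.4, -0.6]
opening: 0.0213
t: 13.9
position: [0.5528, 0.022, 0.0707]
eef_rot: [0.524, 0.474, -0.474, -0.524]
contact_force: [-4.1, -3.0, -0.1]
opening: 0.0214
```

```bash
python3 -m jog '[[0,0,0,-0.4,0,0.5,15],[0,0,0,-0.6,0,1,15],[0,0,0,-0.6,0.5,1,15],[0,0,0,-0.6,1,1,15],[0,0,0,-0.6,1,1,15]]' 40;python3 -m jog '[[0,0,0,0,0.5,0,15],[0,0,0,0,1,0,15],[0,0,0,0,1,0,15]]' 40
```

```text
t: 14.52
position: [0.5525, 0.022, 0.0701]
eef_rot: [0.524, 0.475, -0.474, -0.524]
contact_force: [0.4, -1.1, 1.5]
opening: 0.0212
t: 14.9
position: [0.5524, 0.022, 0.0691]
eef_rot: [0.524, 0.475, -0.474, -0.524]
contact_force: [0.8, 0.8, 2.7]
opening: 0.0214
```

The collar is on the deck with about 3.5 N of load. I'll press slightly more, release and check.

```bash
python3 -m jog '[[0,0,0,0,0.5,0,15],[0,0,0,0,1,0,15],[0,0,0,0,1,0,15]]' 40; python3 -m jog '[[0,0,0,0,1,0,60],[0,0,0,0,0,0,60],[0,0,0,0,0,0,60],[0,0,0,0,0,0,60],[0,0,0,0,0,0,60],[0,0,0,0,0,0,60],[0,0,0,0,0,0,60],[0,0,0,0,0,0,60]]'; python3 -m jog '[[0,0,0,0,0,0,70],[0,0,0,0,-15,0,70],[0,0,0,0,-40,0,70],[0,0,0,0,-80,0,70],[0,0,0,0,-130,0,70],[0,0,0,0,-130,-45,70],[0,0,0,0,-130,-90,70],[0,0,0,0,-130,-90,70]]'
python3 - <<'E'
from h import *
s=snapshot('wrist');o=snapshot('side');t=snapshot('top');np.save('f.npy',[s,o,t],allow_pickle=True)
c=np.zeros((600,800,3),np.uint8);c[:300,:400]=cv2.resize(s["color"],(400,300))
c[:480,400:]=cv2.resize(o["color"][170:290,320:420],(400,480),interpolation=2)
c[300:600,:400]=cv2.resize(t["color"],(400,300));cv2.imwrite('pics/f.png',c[:,:,::-1])
u=[depth(s,*p) for p in((313,169),)];print(px(s,[.553,.022,.101]),px(o,[.553,.022,.101]),px(o,[.553,.022,.045]))
E
```

```text
t: 15.28
position: [0.5523, 0.022, 0.068]
eef_rot: [0.524, 0.475, -0.474, -0.524]
contact_force: [1.9, 1.6, 3.6]
opening: 0.0211
t: 16.27
position: [0.5518, 0.0216, 0.0678]
eef_rot: [0.524, 0.474, -0.474, -0.524]
contact_force: [-0.7, 0.1, -0.2]
opening: 0.0602
t: 17.27
position: [0.6439, 0.0121, 0.1986]
eef_rot: [0.525, 0.475, -0.473, -0.525]
contact_force: [-1.6, -0.1, -0.4]
opening: 0.0702
(np.float64(319.2587117530556), np.float64(100.52079745232177)) (np.float64(372.55749658672204), np.float64(214.58972808670183)) (np.float64(370.9127678335921), np.float64(236.65814362288495))
```

View pics/f.png

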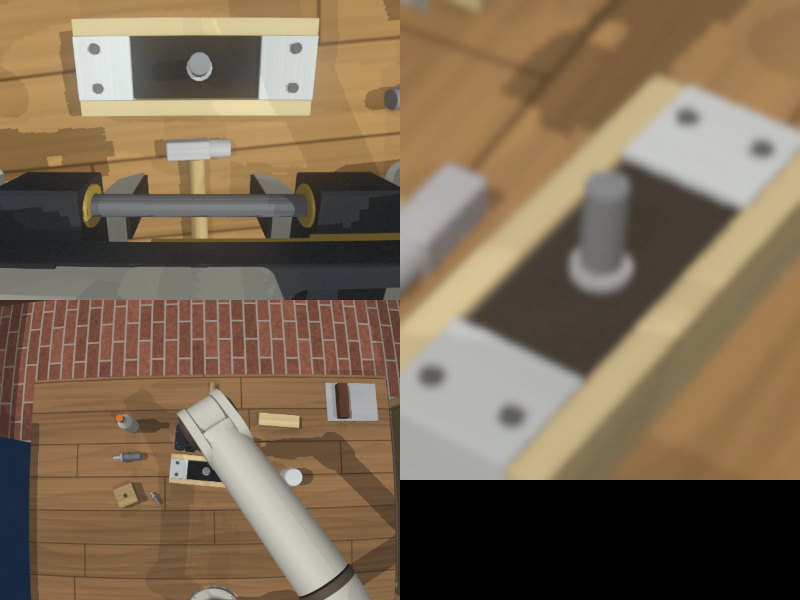

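The pin stands in the deck with its collar apparently down and the bystanders in place. I check knob-top height and tilt numerically.

Run:
```python
from h import *
s,o,t=np.load('f.npy',allow_pickle=True)
def kn(c,u0,u1,v0,v1):
    P=np.array([depth(c,u,v) for v in range(v0,v1) for u in range(u0,u1)])
    k=P[P[:,2]>.09];top=k[k[:,2]>k[:,2].max()-.004]
    r=P[(P[:,2]>.048)&(P[:,2]<.054)]
    print('top',np.median(top,0).round(4),len(top),'collar z',np.median(r,0).round(4),len(r))
    return P
kn(s,290,350,75,140);kn(o,350,390,205,250)
print('deck',[depth(s,u,v)[2].round(4) for u,v in((240,105),(390,105),(260,140))])
x=arm.observe();print(x['t'],x['contact_force'])
```

```text
top [0.575  0.0185 0.3484] 10 collar z [0.5617 0.0202 0.0508] 358
top [0.2027 0.8326 0.8551] 8 collar z [0.5565 0.0242 0.0491] 83
deck [np.float64(0.0461), np.float64(0.0458), np.float64(0.044)]
17.425 [ 0.08700772 -0.09894245  0.27394396]
```

Run:
```python
from h import *
s,o,t=np.load('f.npy',allow_pickle=True)
for c,b in((s,(290,350,75,140)),(o,(350,390,205,250))):
    P=np.array([depth(c,u,v) for v in range(b[2],b[3]) for u in range(b[0],b[1])])
    k=P[(P[:,2]>.08)&(P[:,2]<.13)];h=np.percentile(k[:,2],90);top=k[k[:,2]>h-.003];r=P[(P[:,2]>.0485)&(P[:,2]<.0535)]
    print('knob top',h.round(4),top.mean(0).round(4),'collar bbox mid',((r.min(0)+r.max(0))/2).round(4))
```

```text
knob top 0.1017 [0.5536 0.0218 0.1008] collar bbox mid [0.5564 0.022  0.0508]
knob top 0.0995 [0.5536 0.0258 0.0987] collar bbox mid [ 0.5534 -0.0173  0.0509]
```

Knob top is at 0.100–0.101 m (0.101 expected) and collar top at 0.051 m, so the pin is home and upright.

```bash
python3 -c "
from station import job
print(job.hand_in())"
```

```text
the job is handed in; nothing more can be done
None
```

I lifted the pin from its stand and set it on the deck about 18 mm short of the hole. I pressed lightly (about 4.5 N, so the deck sank about 2.6 mm) and slid until it dropped in. Easing off the side forces as it went down, I seated it, let go, backed away and handed in at about 17 s; no verdict was reported.

**Last checks:**
- **Seating:** the wrist camera puts the collar top at 0.051 m, as expected when fully home. The knob top is at about 0.101 m by the wrist camera and 0.0995 m by the side camera, against 0.101 m expected.
- **Tilt:** I did not get a clean tilt figure. The knob-top centre by the wrist camera is (0.5536, 0.0218), within about 3 mm of its collar centre (0.5564, 0.022). The visible part of the collar is one-sided, so that overstates any tilt. The pin looks upright in the last pictures.
- **Disagreements:** the side view puts the knob top 4 mm off in y, and its collar centre was unusable because the rail got into the mask. My first depth check of the knob top was also spoiled by pixels with no reading, so I filtered them out and repeated it.
- **Deck and robot:** the deck read 0.044–0.046 m, so it has sprung back, and the arm was clear of everything.
- **Bystanders:** the tin, glue bottle and offcut look unmoved in the last pictures. The hammer's head was in place, but the arm hid part of its handle.

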